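Bring the empty arm of the wheel-drying carousel to the loading post

TASK

On the model-car bench, take the bigger drying stand, the one with five arms and a clear hood over its rear half. Turn its star wheel clockwise (seen from above) by pushing one arm after another with the side of the gripper, in the open front half, until the only arm without a tyre points straight at the short steel post at the front edge of the stand's board, and leave it there at rest. Do not turn the smaller four-armed stand.

Things in the scene. Friction and masses are not known exactly. Their poses are not given: they have to be found in the camera images.
- stand: Fixed drying stand: plywood board 310 x 290 (x, y) x 12 mm. Origin: board's underside centre on the bench, on the star wheel's vertical axis; z up, -x is the front, with a post 14 mm thick at (-143, 0), top at 50 mm. Hub 48 mm across, top 94 mm. Rigid clear hood over x +40 to +155 mm, full width, top 118 mm, closed at back and sides; the front half is open above.
- carousel (a joint): Turn of the five-armed wheel, rad, growing clockwise from above (front arms go to the stand's +y). At 4.60 the arm without a tyre points exactly at the post; at q it lies 4.60 - q anticlockwise of that. Stops at 0 and 5.30, so it gets there clockwise only; starts between 0.2 and 2.4. Stiff bearing (0.15 N m, 2 N at 85 mm from the axis) keeps it where it is left.
- bare_pin (a point): Top (104 mm up) of the 6 mm pin on the arm without a tyre, 115 mm from the axis. Five level arms 72 degrees apart, to 125 mm from the axis, 12 mm wide, underside 60 and top 76 mm above the bench, clear space below down to the board; the other four have a fixed black tyre, 29 mm across, top at 96 mm, on the pin. Each arm is bare from 24 to 100 mm from the axis.
- full_pin (a point): Top of one pin (104 mm up, 70 mm from its axis) of the smaller stand that is to be left alone: four arms reaching 80 mm from its axis, each with a tyre, on a 150 x 150 mm board, no hood. Its wheel turns just as easily. It may stand left or right of the bigger one.

How it is judged:
By the outcome, as a careful person would: the job done as asked, in the order asked, and still so for the second after the job is handed in, with the robot touching nothing.
It also fails if it takes over 56 s, if anything falls off the work surface, if the arm or the gripper's body presses on something with over 40 N, if the wrist force passes 120 N, or if a joint passes its speed limit or range.

ROBOT

A 7-joint arm with a two-finger parallel gripper is mounted at the origin on the work surface. World frame = base frame: x ahead of the robot, y to its left, z up, the work surface at z = 0. Lengths are in m, angles in rad, forces in N, time in s.
With the tool pointing down it reaches from about 0.425 to 0.925 m from the base axis. Payload 6.8 kg.
Tool frame: the origin (TCP) lies midway between the tips of the shut fingers; the grasp point (between the pads) lies 19 mm behind it; z points along the fingers, y is the direction in which the jaws open and shut (so a half turn about z gives the same grasp; the last joint's range is limited). The gripper opens to 88 mm and grips with 3 to 60 N. Pads are 20 mm wide; open, the fingers measure 115 mm over their backs; the gripper's body (75 mm by 178 mm) begins 61 mm behind the grasp point.
Start: joints at [1.175, 0.477, 0.022, 1.555, -0.011, 1.109, -0.083], TCP at [0.192, -0.647, 0.223] pointing down, gripper open.
Joint ranges: [-2.96, 2.96], [-0.34, 2.1], [-1.41, 1.46], [0.24, 2.44], [-1.37, 4.51], [0.17, 1.92], [-2.96, 2.96]. Speed limits (rad/s): [2.39, 2.39, 3.14, 3.14, 3.14, 3.14, 3.14].

INTERFACE

Orientations are given as a rotation vector (axis times angle).
In Python, from rig import bot gives the robot as it stands.
- The arm moves only by the tool servo_tool, never from a script. Its argument "increments" is a list that holds one entry, the list of rows, each a list of 5 numbers: the shift along the tool's x, y, z in m, then the turn about the tool's z in degrees, then the closure, from 0 (fully open) to 1 (shut). A call has 1 to 5 rows; each row shifts and turns the pose as measured when the row begins, along the tool's axes as they then stand; what a row does not reach is not made up. A row lasts 1/10 s, in which the tool goes at most 50 mm and 8.59 degrees, less where a joint would pass 70% of its speed; a pose out of reach is approached as far as the arm can. A call with a gripper value outside its range is refused whole. The fingers move at their own pace and stop on an object; the grip force is fixed at half the most. Time passes only in rows, so rows that do not move let the fingers close. It gives the time, the measured TCP pose, the force and the opening at its end, in the units of the state.
- bot.observe(): the state, without advancing time (a new reading comes with each control period).
- bot.snapshot(name): name is "side" or "top" or "wrist"; returns (picture, depth): 384x512x3 uint8, blue, green, red; 384x512 float32, m along the optical axis (not along the pixel's ray), 0 where there is no reading.
- bot.calibration(name): a dict with "intrinsics" (3x3 intrinsics, pixels), "view" (4x4, takes a point from world to camera coordinates); the wrist camera has in their place "tool_from_camera" (4x4, takes a point from camera to tool coordinates, whose origin is the TCP and whose axes are the flange's). Camera axes: x right, y up, looking along -z (the intrinsics and any distortion apply to the point x, -y, -z); pixel columns grow to the right and rows downward; lengths in m; the calibration is good to about 2 mm. A picture is of the moment at which its call begins: read the wrist's pose just before it. calibration takes no time and is no camera call.
- bot.finish_job(): hands the job in, once; it reports no verdict.
The state is a dict: "clock": time; "qpos": joint angles; "qd": joint speeds; "joint_efforts": joint torques, N m; "ee_pos": TCP position; "orientation": TCP orientation; "force": force on the tool from outside, world axes, zero at the start; "torque": the same for the moment, N m; "grip_width": opening from 0.0 (shut) to 1.0 (fully open).
Only numpy, scipy, OpenCV 4.12 (cv2) and the standard library are available. Lean on these libraries where they do the work, as an engineer would, in place of code of your own. Each camera call takes 0.05 s, during which the arm holds its last target.

## Working session

There is one attempt and no reset: what is moved stays moved. The work goes in short steps, Python scripts to look and compute and a tool call to move; the robot and the scene stay as the last step left them, time stands still between calls to the robot, and variables do not carry over. Pictures are saved under pics/ and viewed, and the job is handed in when it is done.

Besides the shell and the picture viewer there is one more tool, called after "Request:" as a command line: name --argument value ..., lists and objects as JSON in quotes. servo_tool: Moves the arm, as the interface text tells. Its arguments: {"type":"object","properties":{"increments":{"type":"array","items":{"type":"array","items":{"type":"array","items":{"type":"number"}}}}},"required":["increments"]}

```bash
mkdir -p pics; ls
cat > h.py <<'E'
import numpy as np, cv2
from rig import bot
def save(n,im): cv2.imwrite('pics/'+n+'.png',im)
E
python3 - <<'E'
from h import *
np.set_printoptions(precision=4,suppress=True)
print(bot.observe())
for n in("side","top","wrist"):
    print(n,bot.calibration(n))
for n in("side","top"):
    p,d=bot.snapshot(n); save(n+'0',p); np.savez('pics/'+n+'0.npz',p=p,d=d)
E
```

```text
pics
{'clock': 0.0, 'qpos': array([ 1.1749,  0.4778,  0.0223,  1.5564, -0.0115,  1.1093, -0.0831]), 'qd': array([-0.0003,  0.0002, -0.0002, -0.0002, -0.0007, -0.0003,  0.0015]), 'joint_efforts': array([ -0.0003, -58.2841,   1.5347, -27.2605,  -0.0542,   0.017 ,
         0.0002]), 'ee_pos': array([ 0.1915, -0.6467,  0.2217]), 'orientation': array([-3.1074, -0.4504,  0.0006]), 'force': array([-0.1536,  0.0807, -0.1537]), 'torque': array([-0.0461,  0.0214, -0.0087]), 'grip_width': 0.9997860709374982}
side {'intrinsics': array([[388.4791,   0.    , 259.7172],
       [  0.    , 388.4791, 194.4375],
       [  0.    ,   0.    ,   1.    ]]), 'view': array([[ 0.9157, -0.4016, -0.0137, -0.5629],
       [ 0.2878,  0.6315,  0.72  , -0.269 ],
       [-0.2805, -0.6633,  0.6938, -0.8809],
       [ 0.    ,  0.    ,  0.    ,  1.    ]])}
top {'intrinsics': array([[351.1487,   0.    , 254.0855],
       [  0.    , 351.1487, 192.3037],
       [  0.    ,   0.    ,   1.    ]]), 'view': array([[-0.0134, -0.9997,  0.0224,  0.0515],
       [ 0.9915, -0.0104,  0.1294, -0.6302],
       [-0.1291,  0.0239,  0.9913, -0.7451],
       [ 0.    ,  0.    ,  0.    ,  1.    ]])}
wrist {'intrinsics': array([[269.518 ,   0.    , 263.6222],
       [  0.    , 269.518 , 193.6714],
       [  0.    ,   0.    ,   1.    ]]), 'tool_from_camera': array([[-0.0007,  0.9615,  0.2747,  0.0751],
       [ 1.    ,  0.0005,  0.0006, -0.0003],
       [ 0.0005,  0.2747, -0.9615, -0.1626],
       [ 0.    ,  0.    ,  0.    ,  1.    ]])}
```

View pics/side0.png

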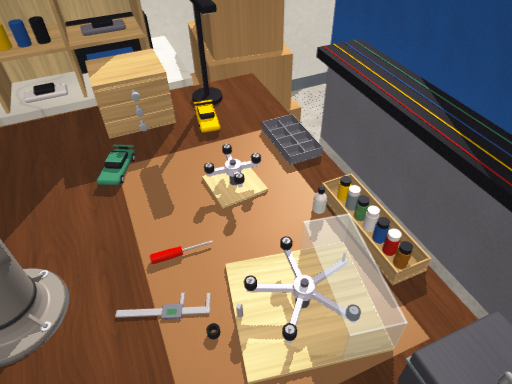

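View pics/top0.png

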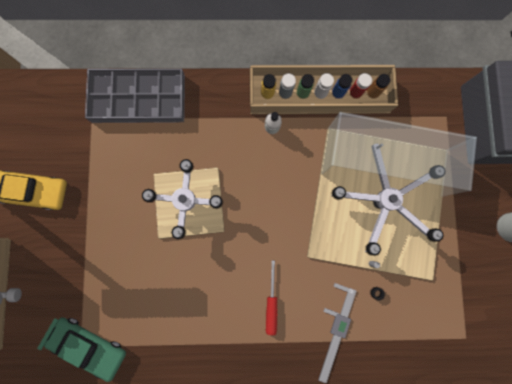

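The top view shows the big stand's hub near (391,199), its post near (376,264) and the bare arm near (377,147), under the hood. The small stand's hub is at (184,200). I'll zoom in for precise pixels.

Run:
```python
import cv2,numpy as np
p=np.load('pics/top0.npz')['p'];q=np.load('pics/side0.npz')['p']
cv2.imwrite('pics/tc.png',cv2.resize(p[100:290,300:480],None,fx=4,fy=4,interpolation=cv2.INTER_CUBIC)[:600] if 0 else cv2.resize(p[110:285,300:480],(720,700),interpolation=cv2.INTER_CUBIC)[:600])
cv2.imwrite('pics/tc.png',cv2.resize(p[105:285,300:480],(600,600),interpolation=cv2.INTER_CUBIC))
cv2.imwrite('pics/sc.png',cv2.resize(q[205:375,215:410],None,fx=3.5,fy=3.5,interpolation=cv2.INTER_CUBIC))
```

```text
(no output)
```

View pics/tc.png

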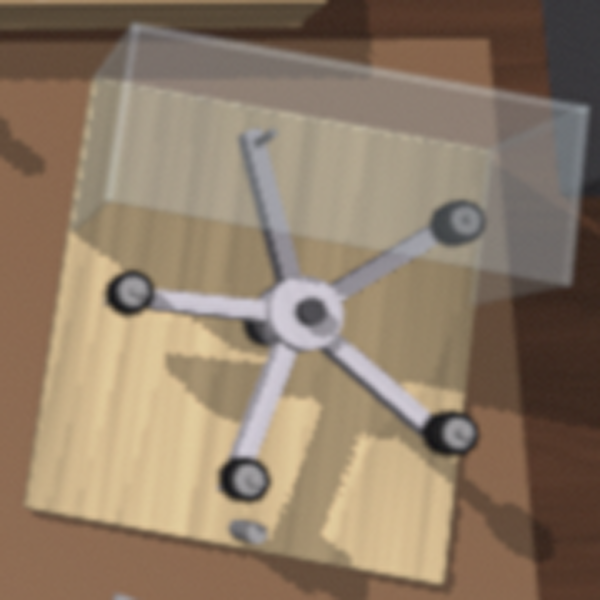

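View pics/sc.png

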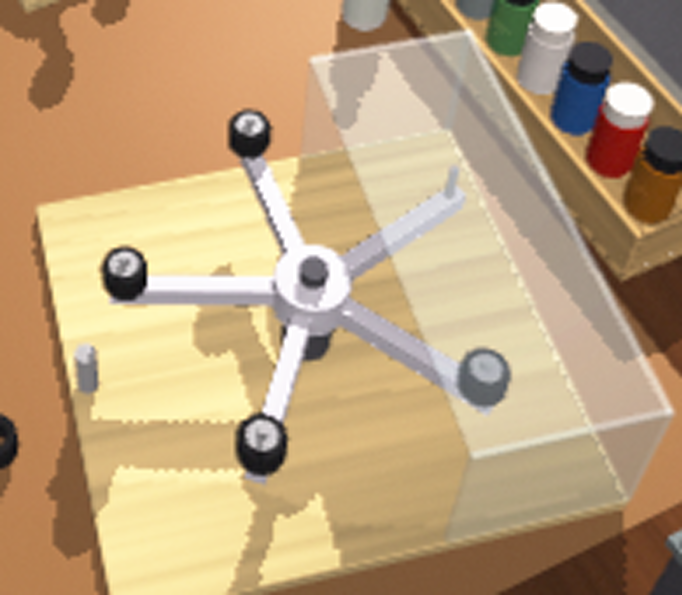

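```bash
cat >> h.py <<'E'
from scipy.optimize import least_squares
def ray(uv,K,V):
    uv=np.atleast_2d(np.array(uv,float))
    x=(uv[:,0]-K[0,2])/K[0,0]; y=(uv[:,1]-K[1,2])/K[1,1]
    d=np.stack([x,-y,-np.ones_like(x)],1)
    R=V[:3,:3]; return -R.T@V[:3,3], d@R
def onz(uv,z,K,V):
    c,d=ray(uv,K,V); return c+d*((z-c[2])/d[:,2])[:,None]
def tri(a,b):
    (c1,d1),(c2,d2)=a,b; out=[]
    for u,v in zip(d1,d2):
        s=np.linalg.lstsq(np.stack([u,-v],1),c2-c1,rcond=None)[0]
        p,q=c1+s[0]*u,c2+s[1]*v; out.append([*(p+q)/2,np.linalg.norm(p-q)])
    return np.array(out)
def proj(P,K,V):
    P=np.atleast_2d(P); c=P@V[:3,:3].T+V[:3,3]
    return np.stack([K[0,2]+K[0,0]*c[:,0]/-c[:,2],K[1,2]-K[1,1]*c[:,1]/-c[:,2]],1)
def cal(n):
    c=bot.calibration(n); return c["intrinsics"],c["view"]
E
python3 - <<'E'
from h import *
np.set_printoptions(precision=4,suppress=True)
T=cal("top");S=cal("side")
t=np.array([(131,290),(246,479),(458,432),(464,220),(268,135),(311,311),(303,313),(246,529)])*.3+[300,105]
s=np.array([(249,122),(124,264),(262,434),(485,368),(453,172),(314,270),(312,278),(86,352)])/3.5+[215,205]
print(tri(ray(t,*T),ray(s,*S)))
for uv,C in((t,T),(s,S)):
    P=onz(uv[:5],.104,*C)[:,:2]
    f=lambda v:np.concatenate([P-(v[:2]+.115*np.stack([np.cos(v[2]+np.arange(5)*2*np.pi/5),np.sin(v[2]+np.arange(5)*2*np.pi/5)],1))]).ravel()
    best=min((least_squares(f,[*P.mean(0),a]) for a in(0,1,2,3,4,5)),key=lambda r:r.cost)
    print(P,best.x,best.fun.reshape(-1,2)*1e3)
    print('hub',onz(uv[6:7],.094,*C),'post',onz(uv[7:8],.05,*C))
# board corners on z=.012 from top
b=np.array([(26,508),(443,584)])*.3+[300,105]
print(onz(b,.012,*T))
b=np.array([(38,207),])/3.5+[215,205]
print(onz(b,.012,*S))
# small stand
print(onz([(184,200),(188,203)],.09,*T))
E
```

```text
[[ 0.6235 -0.1334  0.0946  0.0021]
 [ 0.5055 -0.2     0.0929  0.0025]
 [ 0.5321 -0.3333  0.0957  0.0016]
 [ 0.6659 -0.3489  0.0943  0.0013]
 [ 0.7224 -0.2254  0.097   0.0027]
 [ 0.6098 -0.249   0.0891  0.0026]
 [ 0.6097 -0.248   0.0791  0.0027]
 [ 0.4713 -0.2168  0.0411  0.0026]]
[[ 0.6213 -0.1305]
 [ 0.5047 -0.1957]
 [ 0.5313 -0.3284]
 [ 0.6634 -0.3431]
 [ 0.7192 -0.2221]] [ 0.608  -0.244   1.4534] [[-0.1623 -0.7835]
 [ 1.1516  0.2046]
 [ 1.3509  0.0065]
 [-0.7657  1.2024]
 [-1.5746 -0.6299]]
hub [[ 0.6068 -0.2414  0.094 ]] post [[ 0.4707 -0.2133  0.05  ]]
[[ 0.6209 -0.1403]
 [ 0.5042 -0.2073]
 [ 0.5307 -0.3371]
 [ 0.6621 -0.353 ]
 [ 0.72   -0.2296]] [ 0.6076 -0.2535  1.4567] [[ 0.2086 -1.1072]
 [ 1.2318 -1.5702]
 [ 0.8484  1.1066]
 [-2.0164  0.6111]
 [-0.2723  0.9597]]
hub [[ 0.6056 -0.2563  0.094 ]] post [[ 0.471  -0.2221  0.05  ]]
[[ 0.4841 -0.0767  0.012 ]
 [ 0.429  -0.36    0.012 ]]
[[ 0.4882 -0.0817  0.012 ]]
[[0.6097 0.1911 0.09  ]
 [0.6033 0.1828 0.09  ]]
```

Run:
```python
from h import *
np.set_printoptions(precision=4,suppress=True)
K,V=cal("top"); d=np.load('pics/top0.npz')['d']
def pt(u,v):
    z=d[v,u]; c=np.array([(u-K[0,2])/K[0,0]*z,-(v-K[1,2])/K[1,1]*z,-z]); return V[:3,:3].T@(c-V[:3,3])
for uv in [(508,228),(500,100),(480,130),(391,199),(340,230),(420,260),(350,125),(470,150),(376,264),(374,249),(339,193)]: print(uv,d[uv[1],uv[0]],pt(*uv))
```

```text
(508, 228) 0.78999984 [ 0.5441 -0.5263  0.0382]
(500, 100) 0.73456734 [ 0.8088 -0.4711  0.1273]
(480, 130) 0.7972433 [ 0.7657 -0.4705  0.0585]
(391, 199) 0.73643273 [ 0.6067 -0.2417  0.0936]
(340, 230) 0.80774593 [ 0.545  -0.1532  0.0115]
(420, 260) 0.8000097 [ 0.4747 -0.3326  0.0144]
(350, 125) 0.0 [0.5294 0.0628 0.819 ]
(470, 150) 0.72762984 [ 0.7042 -0.4028  0.119 ]
(376, 264) 0.7598444 [ 0.4701 -0.2175  0.0516]
(374, 249) 0.7143186 [ 0.504  -0.197   0.1014]
(339, 193) 0.7310324 [ 0.6199 -0.1314  0.0981]
```

Request:
servo_tool --increments '[[[0.015,0.03,-0.01,0,1],[0.015,0.03,0,0,1],[0,0,0,0,1]]]'

```text
clock: 0.4
ee_pos: [0.2365, -0.6948, 0.2292]
orientation: [-3.102, -0.447, 0.003]
force: [1.0, -0.0, -1.2]
grip_width: 0.765
```

Request:
servo_tool --increments '[[[0.034,-0.027,-0.005,0,1],[0.034,-0.027,-0.005,0,1],[0.034,-0.027,-0.005,0,1],[0.034,-0.027,-0.005,0,1],[0.034,-0.027,-0.005,0,1]]]'

```text
clock: 0.9
ee_pos: [0.3553, -0.5159, 0.25]
orientation: [-3.101, -0.424, 0.017]
force: [1.0, -0.5, 0.0]
grip_width: 0.312
```

Request:
servo_tool --increments '[[[0.034,-0.027,0,0,1],[0.034,-0.027,0,0,1],[0.034,-0.027,0,0,1],[0.034,-0.027,0,0,1],[0.034,-0.027,0,0,1]]]'

```text
clock: 1.4
ee_pos: [0.482, -0.3317, 0.25]
orientation: [-3.101, -0.42, 0.022]
force: [0.1, 0.3, -0.5]
grip_width: 0.009
```

```bash
cat >> h.py <<'E'
def wcal(o=None):
    c=bot.calibration("wrist"); o=o or bot.observe()
    X=np.eye(4); X[:3,:3]=cv2.Rodrigues(np.array(o["orientation"],float))[0]; X[:3,3]=o["ee_pos"]
    return c["intrinsics"],np.linalg.inv(X@c["tool_from_camera"])
E
python3 - <<'E'
from h import *
o=bot.observe();C=wcal(o);p,d=bot.snapshot("wrist"); save('w1',p); np.savez('pics/w1.npz',p=p,d=d,K=C[0],V=C[1])
print(o['ee_pos'],o['orientation'])
E
```

```text
[ 0.48199799 -0.33168807  0.24997813] [-3.1010545  -0.4201098   0.02162066]
```

View pics/w1.png

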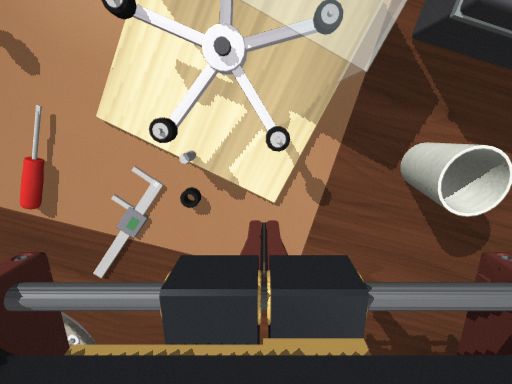

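The wrist view shows the hub at about (224,48), the post near (187,157) and tyres at (162,129), (277,138) and (328,15).

Run:
```python
from h import *
p=np.load('pics/w1.npz')['p']
cv2.imwrite('pics/w1c.png',cv2.resize(p[0:180,90:350],None,fx=3,fy=3,interpolation=cv2.INTER_CUBIC))
```

```text
(no output)
```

View pics/w1c.png

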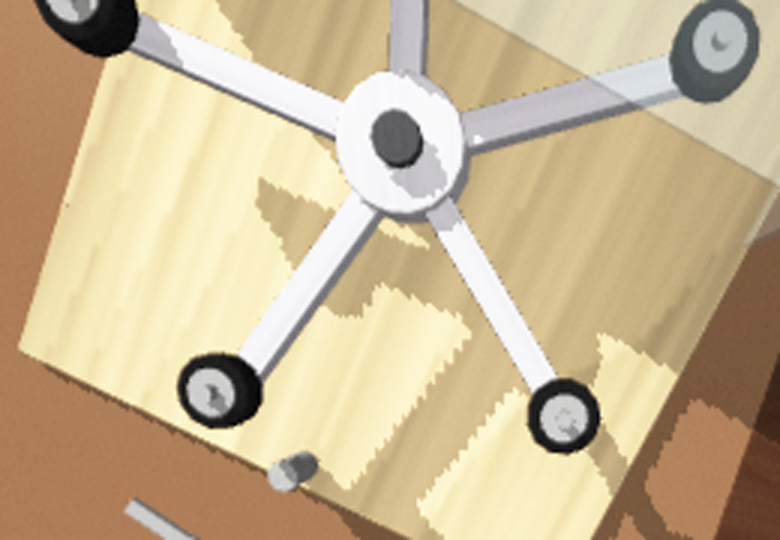

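Run:
```python
from h import *
np.set_printoptions(precision=4,suppress=True)
f=np.load('pics/w1.npz');C=(f['K'],f['V']);T=cal("top")
w=np.array([(211,390),(564,418),(719,40),(284,476),(399,137)])/3+[90,0]
t=np.array([(246,479),(458,432),(464,220),(246,531),(303,310)])*.3+[300,105]
Z=[.1,.1,.1,.05,.094]
for u,v,z in zip(w,t,Z): print(onz(u,z,*C),onz(v,z,*T),tri(ray(u,*C),ray(v,*T)))
d=f['d']
for u in w.astype(int): print(d[u[1],u[0]], end=' ')
```

```text
[[ 0.5068 -0.2007  0.1   ]] [[ 0.5045 -0.1971  0.1   ]] [[ 0.5052 -0.1989  0.0946  0.0017]]
[[ 0.5324 -0.3321  0.1   ]] [[ 0.5313 -0.3306  0.1   ]] [[ 0.5317 -0.3323  0.0967  0.0008]]
[[ 0.6656 -0.3471  0.1   ]] [[ 0.6642 -0.3453  0.1   ]] [[ 0.6655 -0.3471  0.0978  0.0018]]
[[ 0.4701 -0.2206  0.05  ]] [[ 0.4694 -0.2132  0.05  ]] [[ 0.4679 -0.2175  0.0385  0.0012]]
[[ 0.6101 -0.249   0.094 ]] [[ 0.6087 -0.2415  0.094 ]] [[ 0.6111 -0.2466  0.0823  0.0021]]
0.30237734 0.30239025 0.25350732 0.3632321 0.28451845
```

```bash
cat >> h.py <<'E'
A=np.array([.609,-.247])
def pol(a,r=.07): return A+r*np.array([np.cos(np.radians(a)),np.sin(np.radians(a))])
def rows(pts,o=None):
    o=o or bot.observe(); R=cv2.Rodrigues(np.array(o["orientation"],float))[0]; p=np.array(o["ee_pos"],float)
    rel=p[:2]-A; print('at',p,'r %.4f ang %.1f'%(np.hypot(*rel),np.degrees(np.arctan2(rel[1],rel[0]))%360),'F',np.round(o['force'],1),'t',o['clock'])
    for q in pts: q=np.array(q,float); print(np.round(R.T@(q-p),3)); p=q
E
python3 - <<'E'
from h import *
rows([[*pol(263),.25],[*pol(263),.055]]+[[*pol(a),.055] for a in range(255,130,-8)])
E
```

```text
at [ 0.4876601  -0.32315393  0.25003867] r 0.1433 ang 212.1 F [3.  5.5 0. ] t 1.45
[ 0.11   0.025 -0.001]
[0.002 0.003 0.195]
[-0.009 -0.004  0.   ]
[-0.008 -0.006  0.   ]
[-0.007 -0.007  0.   ]
[-0.006 -0.008  0.   ]
[-0.005 -0.008  0.   ]
[-0.004 -0.009  0.   ]
[-0.003 -0.009  0.   ]
[-0.001 -0.01   0.   ]
[ 0.   -0.01  0.  ]
[ 0.002 -0.01   0.   ]
[ 0.003 -0.009  0.   ]
[ 0.004 -0.009  0.   ]
[ 0.005 -0.008  0.   ]
[ 0.006 -0.007  0.   ]
[ 0.007 -0.006  0.   ]
[ 0.008 -0.005  0.   ]
```

Request:
servo_tool --increments '[[[0.037,0.008,0,0,1],[0.037,0.008,0,0,1],[0.036,0.009,0,0,1],[0.005,0.002,0,0,1],[0,0,0,0,1]]]'

```text
clock: 1.95
ee_pos: [0.6057, -0.313, 0.2466]
orientation: [-3.091, -0.443, 0.024]
force: [-0.1, 0.4, -0.3]
grip_width: 0.007
```

Run:
```python
from h import *
o=bot.observe();C=wcal(o);p,d=bot.snapshot("wrist"); save('w2',p); np.savez('pics/w2.npz',p=p,d=d,K=C[0],V=C[1])
rows([[*pol(263),.25],[*pol(263),.055]])
```

```text
at [ 0.60535635 -0.31283492  0.24654207] r 0.0659 ang 266.8 F [-0.  -0.2 -0.1] t 2.0
[-0.006  0.002 -0.003]
[0.002 0.004 0.195]
```

View pics/w2.png

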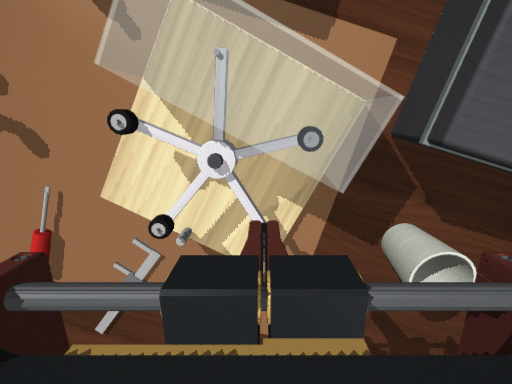

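Now stationary, the wrist view shows the hub at (216,159), the bare pin near (221,52) and the post at (183,236). I'll zoom in and measure.

Run:
```python
from h import *
p=np.load('pics/w2.npz')['p']
cv2.imwrite('pics/w2c.png',cv2.resize(p[40:255,95:335],None,fx=2.75,fy=2.75,interpolation=cv2.INTER_CUBIC))
```

```text
(no output)
```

View pics/w2c.png

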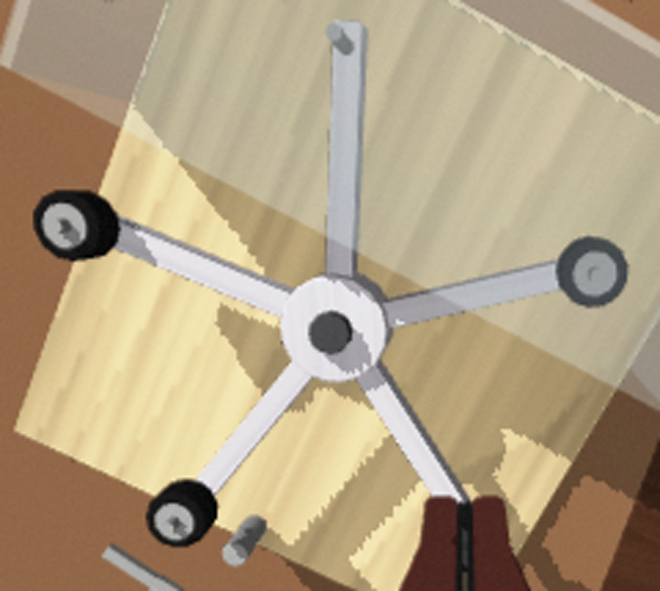

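Run:
```python
from h import *
np.set_printoptions(precision=4,suppress=True)
f=np.load('pics/w2.npz');C=(f['K'],f['V'])
w=np.array([(335,33),(593,270),(175,525),(63,228),(236,550),(333,328)])/2.75+[95,40]
Z=[.104,.104,.104,.104,.05,.094]
P=np.array([onz(u,z,*C)[0] for u,z in zip(w,Z)]);print(P)
Q=P[:4,:2]; k=np.array([0,4,2,1])  # bare 11, 299, 155, 83
an=[0,288,144,72]
fit=least_squares(lambda v:(Q-v[:2]-v[3]*np.stack([np.cos(v[2]+np.radians(an)),np.sin(v[2]+np.radians(an))],1)).ravel(),[.61,-.25,.2,.115])
print(fit.x,np.degrees(fit.x[2]),fit.fun.reshape(-1,2)*1e3)
for c in (fit.x[:2],P[5,:2]):
    r=P[4,:2]-c; print('post',np.hypot(*r),np.degrees(np.arctan2(r[1],r[0])))
    for q in Q: r=q-c; print(np.hypot(*r),np.degrees(np.arctan2(r[1],r[0])))
# triangulate w1-w2
g=np.load('pics/w1.npz')
w1=np.array([(719,40),(211,390),(284,476),(399,137)])/3+[90,0]
print(tri(ray(w1,g['K'],g['V']),ray(w[[1,2,4,5]],*C)))
```

```text
[[ 0.7227 -0.2255  0.104 ]
 [ 0.6677 -0.3455  0.104 ]
 [ 0.5078 -0.2024  0.104 ]
 [ 0.6236 -0.1365  0.104 ]
 [ 0.4722 -0.2201  0.05  ]
 [ 0.613  -0.2488  0.094 ]]
[ 0.6115 -0.2484  0.2078  0.1129] 11.90803323352875 [[ 0.6466 -0.3643]
 [-0.0924  0.7987]
 [-0.6365 -0.0392]
 [ 0.0824 -0.3952]]
post 0.14217918714856387 168.52716094125688
0.11348539640291598 11.660687729415866
0.11218893311194306 -59.92948414212598
0.11349235765162746 156.05726102939633
0.11254272649760497 83.84499031978334
post 0.14367423425620923 168.48012263929326
0.112159107004013 12.016143451592823
0.11111406172075355 -60.466134042691856
0.11497774531531807 156.16073236855135
0.11280840650565638 84.59550626700707
[[ 0.6674 -0.3474  0.0947  0.0006]
 [ 0.5074 -0.2021  0.1034  0.0003]
 [ 0.4685 -0.2189  0.0437  0.0002]
 [ 0.6114 -0.2477  0.0867  0.0003]]
```

Request:
servo_tool --increments '[[[-0.001,0.004,0.04,0,1],[0,0,0.045,0,1],[0,0,0.045,0,1],[0,0,0.04,0,1],[0,0,0.015,0,1]]]'

```text
clock: 2.5
ee_pos: [0.5964, -0.3213, 0.0625]
orientation: [-3.101, -0.432, 0.017]
force: [-0.6, -0.1, 1.2]
grip_width: 0.008
```

```bash
sed -i 's/^A=.*/A=np.array([.611,-.2485])/' h.py
python3 - <<'E'
from h import *
rows([[*pol(264),.055]]+[[*pol(a),.055] for a in range(256,130,-8)])
E
```

```text
at [ 0.59639757 -0.32130792  0.06247069] r 0.0743 ang 258.7 F [-0.6 -0.1  1.2] t 2.5
[ 0.008 -0.001  0.007]
[-0.009 -0.004  0.   ]
[-0.008 -0.005  0.   ]
[-0.007 -0.007  0.   ]
[-0.006 -0.007  0.   ]
[-0.005 -0.008  0.   ]
[-0.004 -0.009  0.   ]
[-0.003 -0.009  0.   ]
[-0.001 -0.01   0.   ]
[-0.   -0.01  0.  ]
[ 0.001 -0.01   0.   ]
[ 0.003 -0.009  0.   ]
[ 0.004 -0.009  0.   ]
[ 0.005 -0.008  0.   ]
[ 0.006 -0.007  0.   ]
[ 0.007 -0.007  0.   ]
[ 0.008 -0.005 -0.   ]
```

Request:
servo_tool --increments '[[[-0.004,-0.006,0.006,0,1],[-0.009,-0.006,0.002,0,1],[-0.008,-0.008,0,0,1],[-0.007,-0.009,0,0,1],[-0.006,-0.01,0,0,1]]]'

```text
clock: 3.0
ee_pos: [0.5517, -0.2963, 0.06]
orientation: [-3.108, -0.425, 0.006]
force: [2.3, -1.2, -1.4]
grip_width: 0.004
```

Run:
```python
from h import *
rows([[*pol(a),.055] for a in range(232,130,-10)])
```

```text
at [ 0.55167194 -0.29630699  0.06001804] r 0.0762 ang 218.9 F [ 2.3 -1.2 -1.4] t 3.0
[0.014 0.011 0.005]
[-0.006 -0.01   0.   ]
[-0.004 -0.011  0.   ]
[-0.002 -0.012  0.   ]
[-0.    -0.012  0.   ]
[ 0.002 -0.012  0.   ]
[ 0.004 -0.012  0.   ]
[ 0.006 -0.011  0.   ]
[ 0.008 -0.01   0.   ]
[ 0.009 -0.008  0.   ]
[ 0.01  -0.006 -0.   ]
```

Request:
servo_tool --increments '[[[0.0,-0.012,0.004,0,1],[0.0,-0.012,0.002,0,1],[0.002,-0.012,0,0,1],[0.004,-0.011,0,0,1],[0.005,-0.01,0,0,1]]]'

```text
clock: 3.5
ee_pos: [0.5455, -0.2386, 0.0571]
orientation: [3.111, 0.419, -0.003]
force: [1.3, -5.1, -0.0]
grip_width: 0.007
```

Run:
```python
from h import *
rows([[*pol(a),.055] for a in range(180,120,-10)])
p,d=bot.snapshot("top"); save('t2',cv2.resize(p[105:285,300:480],(600,600),interpolation=cv2.INTER_CUBIC))
```

```text
at [ 0.54554987 -0.23862885  0.05712443] r 0.0662 ang 171.4 F [ 1.3 -5.1 -0. ] t 3.5
[-0.007  0.008  0.002]
[ 0.004 -0.011 -0.   ]
[ 0.006 -0.011 -0.   ]
[ 0.008 -0.009 -0.   ]
[ 0.009 -0.008 -0.   ]
[ 0.011 -0.006 -0.   ]
```

View pics/t2.png

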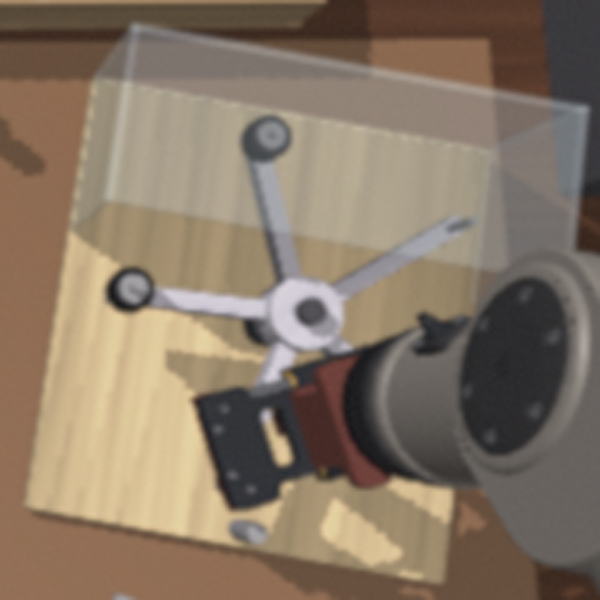

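The top view shows the bare arm now at about (455,222), so the wheel has turned roughly 72°. Continuing.

Request:
servo_tool --increments '[[[0.004,-0.01,0,0,1],[0.005,-0.009,0,0,1],[0.006,-0.008,0,0,1],[0.003,-0.003,0,0,1],[0,0,0,0,1]]]'

```text
clock: 4.05
ee_pos: [0.5554, -0.1975, 0.0558]
orientation: [-3.111, -0.427, 0.009]
force: [-1.2, -1.7, 0.8]
grip_width: 0.007
```

Run:
```python
from h import *
rows([[*pol(150),.055]])
p,d=bot.snapshot("top"); save('t3',cv2.resize(p[105:285,300:480],(600,600),interpolation=cv2.INTER_CUBIC))
```

```text
at [ 0.55539319 -0.19753439  0.05578195] r 0.0754 ang 137.5 F [-1.2 -1.7  0.8] t 4.05
[-0.009  0.014  0.001]
```

View pics/t3.png

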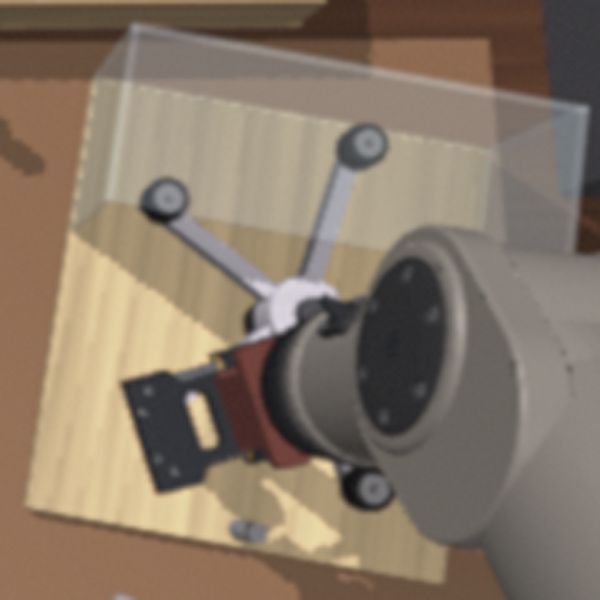

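The top view shows tyres at (165,200), (367,145) and (370,487). I'll convert these to the wheel angle.

Run:
```python
from h import *
P=onz(np.array([(165,198),(367,143),(372,488)])*.3+[300,105],.104,*cal("top"))[:,:2]-[.608,-.244]
print(np.hypot(*P.T),np.degrees(np.arctan2(P[:,1],P[:,0]))%360)
rows([])
```

```text
[0.11428165 0.11318749 0.11352242] [ 51.49302916 338.76636221 194.62600711]
at [ 0.55525757 -0.19765605  0.05572754] r 0.0754 ang 137.6 F [ 0.3  0.2 -0.5] t 4.1
```

Request:
servo_tool --increments '[[[-0.004,0.004,-0.03,0,1],[0,0,-0.035,0,1],[0,0,-0.025,0,1],[0,0.03,0,0,1],[0,0.035,0,0,1]]]'

```text
clock: 4.6
ee_pos: [0.571, -0.2573, 0.1476]
orientation: [-3.1, -0.442, 0.012]
force: [1.2, -0.4, -0.0]
grip_width: 0.003
```

Run:
```python
from h import *
rows([[*pol(231),.13]])
```

```text
at [ 0.57099985 -0.2573112   0.14759601] r 0.0410 ang 192.4 F [ 1.2 -0.4 -0. ] t 4.6
[-0.017  0.043  0.017]
```

Request:
servo_tool --increments '[[[-0.01,0.025,0,0,1],[-0.008,0.016,0,0,1],[-0.002,0,0,0,1],[0,0,0,0,1]]]'

```text
clock: 5.0
ee_pos: [0.5639, -0.3064, 0.1472]
orientation: [-3.099, -0.435, 0.008]
force: [0.2, 1.3, 0.8]
grip_width: 0.003
```

Run:
```python
from h import *
rows([[*pol(231),.13]])
o=bot.observe();C=wcal(o);p,d=bot.snapshot("wrist"); save('w3',p); np.savez('pics/w3.npz',p=p,d=d,K=C[0],V=C[1])
```

```text
at [ 0.56391599 -0.3064428   0.1472321 ] r 0.0747 ang 230.9 F [0.2 1.3 0.8] t 5.0
[ 0.004 -0.002  0.017]
```

View pics/w3.png

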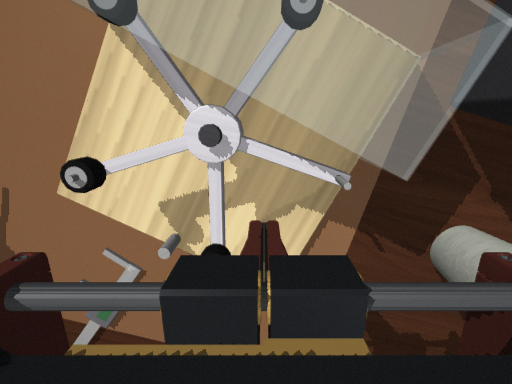

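The finger hangs between the tyre arm (215,250) and the bare arm (346,182), as planned. Descending.

Request:
servo_tool --increments '[[[0.003,-0.001,0.035,0,1],[0.001,0,0.035,0,1],[0.001,0,0.018,0,1],[0,0,0.004,0,1]]]'

```text
clock: 5.45
ee_pos: [0.5717, -0.2961, 0.0547]
orientation: [-3.096, -0.446, -0.001]
force: [-0.4, -0.5, 0.5]
grip_width: 0.005
```

Run:
```python
from h import *
rows([[*pol(a),.055] for a in range(231,110,-10)])
```

```text
at [ 0.57168905 -0.29610091  0.05473607] r 0.0617 ang 230.4 F [-0.4 -0.5  0.5] t 5.45
[-0.006  0.005 -0.   ]
[-0.006 -0.011  0.   ]
[-0.004 -0.011  0.   ]
[-0.002 -0.012  0.   ]
[ 0.    -0.012  0.   ]
[ 0.002 -0.012  0.   ]
[ 0.004 -0.011  0.   ]
[ 0.006 -0.011  0.   ]
[ 0.008 -0.009  0.   ]
[ 0.009 -0.008  0.   ]
[ 0.011 -0.006  0.   ]
[ 0.011 -0.004  0.   ]
[ 0.012 -0.002  0.   ]
```

Request:
servo_tool --increments '[[[-0.01,-0.009,0,0,1],[-0.006,-0.011,0,0,1],[-0.003,-0.012,0,0,1],[0.0,-0.012,0,0,1],[0.002,-0.012,0,0,1]]]'

```text
clock: 5.95
ee_pos: [0.5417, -0.2452, 0.058]
orientation: [-3.101, -0.447, -0.011]
force: [1.0, -3.8, -1.2]
grip_width: 0.005
```

Run:
```python
from h import *
rows([[*pol(a),.055] for a in range(180,110,-10)])
```

```text
at [ 0.54173367 -0.24518463  0.05804616] r 0.0693 ang 177.3 F [ 1.  -3.8 -1.2] t 5.95
[-0.002  0.003  0.003]
[ 0.004 -0.011  0.   ]
[ 0.006 -0.01   0.   ]
[ 0.008 -0.009  0.   ]
[ 0.01  -0.008  0.   ]
[ 0.011 -0.006  0.   ]
[ 0.012 -0.004  0.   ]
```

Request:
servo_tool --increments '[[[0.004,-0.011,0.003,0,1],[0.006,-0.01,0,0,1],[0.007,-0.008,0,0,1],[0.004,-0.003,0,0,1],[0,0,0,0,1]]]'

```text
clock: 6.45
ee_pos: [0.5535, -0.2022, 0.0563]
orientation: [-3.099, -0.453, -0.009]
force: [-1.0, -1.4, 0.4]
grip_width: 0.005
```

Run:
```python
from h import *
rows([[*pol(a),.055] for a in range(130,100,-5)])
p,d=bot.snapshot("top"); save('t4',cv2.resize(p[105:285,300:480],(600,600),interpolation=cv2.INTER_CUBIC))
```

```text
at [ 0.55349359 -0.20224715  0.05628108] r 0.0738 ang 141.2 F [-1.  -1.4  0.4] t 6.45
[ 0.014 -0.003  0.001]
[ 0.006 -0.002  0.   ]
[ 0.006 -0.002  0.   ]
[ 0.006 -0.001  0.   ]
[ 0.006 -0.001  0.   ]
[ 0.006 -0.     0.   ]
```

View pics/t4.png

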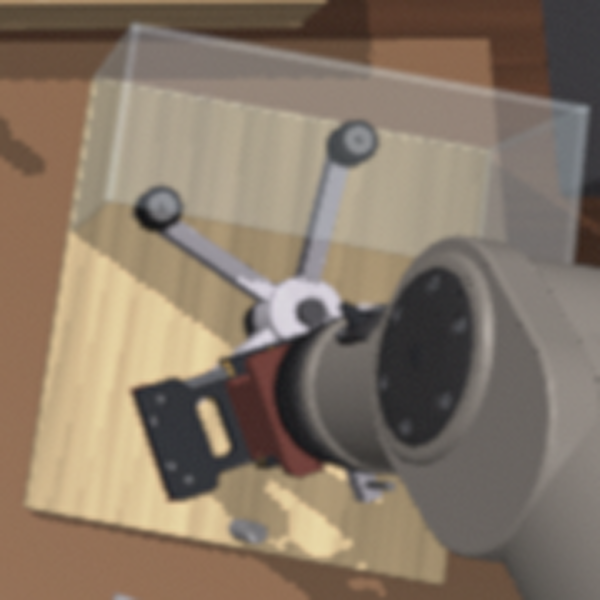

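Request:
servo_tool --increments '[[[0.005,-0.005,0,0,1],[0.008,-0.005,0,0,1],[0.005,-0.002,0,0,1],[0,0,0,0,1]]]'

```text
clock: 6.9
ee_pos: [0.567, -0.1851, 0.0557]
orientation: [-3.099, -0.45, -0.005]
force: [-0.1, -1.9, 0.4]
grip_width: 0.003
```

Run:
```python
from h import *
rows([[*pol(a),.055] for a in range(120,100,-5)])
p,d=bot.snapshot("top"); save('t5',cv2.resize(p[105:285,300:480],(600,600),interpolation=cv2.INTER_CUBIC))
o=bot.observe();C=wcal(o);p,d=bot.snapshot("wrist"); save('w5',p); np.savez('pics/w5.npz',p=p,d=d,K=C[0],V=C[1])
```

```text
at [ 0.56703885 -0.18508892  0.05569604] r 0.0772 ang 124.7 F [-0.1 -1.9  0.4] t 6.9
[0.008 0.005 0.001]
[ 0.006 -0.001  0.   ]
[ 0.006 -0.001  0.   ]
[ 0.006 -0.     0.   ]
```

View pics/t5.png

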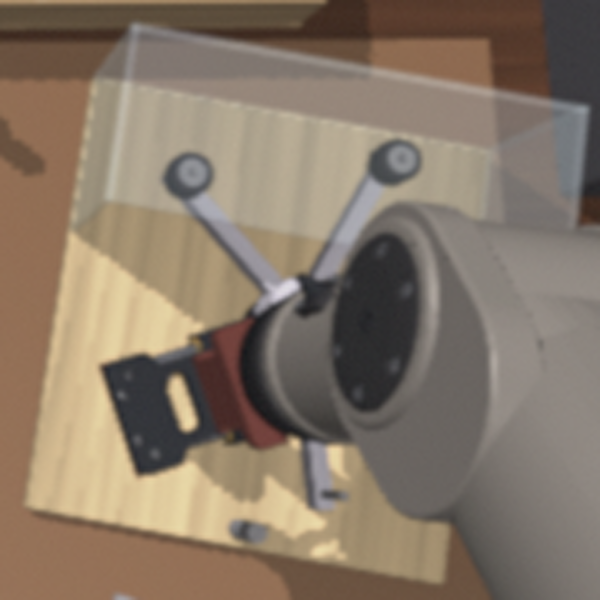

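View pics/w5.png

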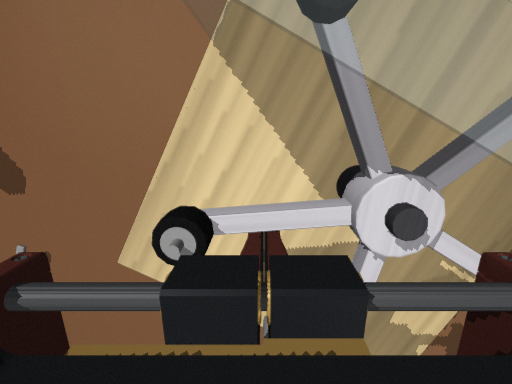

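The top view shows the bare pin at about (333,495), with tyres at (190,173) and (400,158). In the wrist view the finger touches the pushed arm.

Run:
```python
from h import *
P=onz(np.array([(190,171),(400,157),(335,495)])*.3+[300,105],.104,*cal("top"))[:,:2]-[.608,-.244]
print(np.hypot(*P.T),np.degrees(np.arctan2(P[:,1],P[:,0]))%360)
f=np.load('pics/w5.npz');p=onz([(178,250)],.104,f['K'],f['V'])[:,:2]-A;print(np.hypot(*p.T),np.degrees(np.arctan2(p[:,1],p[:,0])))
```

```text
[0.11442528 0.11420188 0.11385633] [ 39.48745299 327.45673909 182.83670829]
[0.11404791] [111.41455465]
```

Request:
servo_tool --increments '[[[0.005,0.0,0,0,1],[0.004,0.0,0,0,1],[0.001,0,0,0,1],[0,0,0,0,1]]]'

```text
clock: 7.4
ee_pos: [0.5756, -0.1818, 0.0555]
orientation: [-3.098, -0.449, -0.001]
force: [-1.2, -0.8, 1.3]
grip_width: 0.006
```

Run:
```python
from h import *
rows([[*pol(a),.055] for a in range(120,100,-5)])
p,d=bot.snapshot("top"); save('t6',cv2.resize(p[105:285,300:480],(600,600),interpolation=cv2.INTER_CUBIC))
o=bot.observe();C=wcal(o);p,d=bot.snapshot("wrist"); save('w6',p); np.savez('pics/w6.npz',p=p,d=d,K=C[0],V=C[1])
```

```text
at [ 0.57559261 -0.18181938  0.05550729] r 0.0755 ang 118.0 F [-1.2 -0.8  1.3] t 7.4
[-0.001  0.006  0.   ]
[ 0.006 -0.001  0.   ]
[ 0.006 -0.001  0.   ]
[ 0.006 -0.     0.   ]
```

View pics/t6.png

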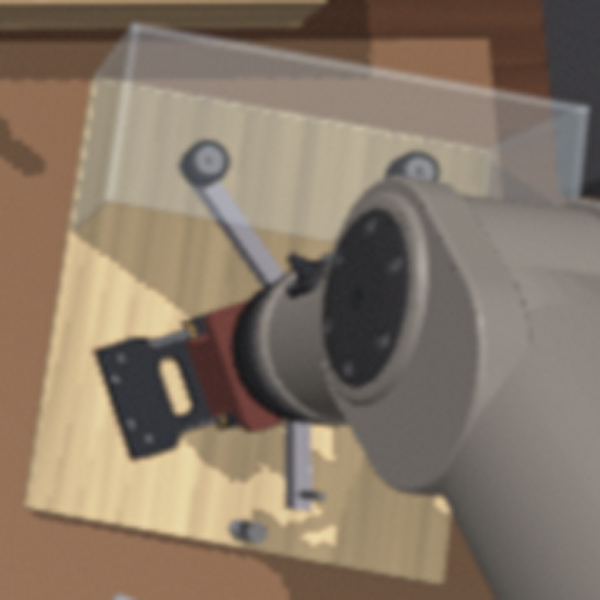

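View pics/w6.png

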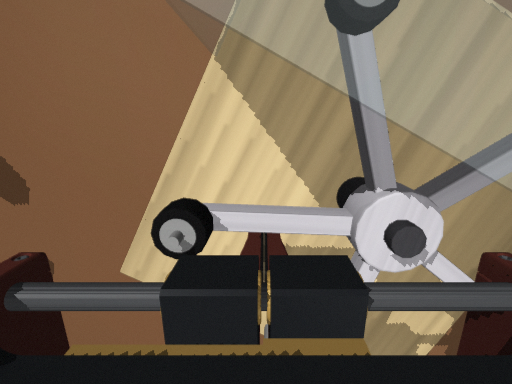

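Run:
```python
from h import *
P=onz(np.array([(210,157),(312,494)])*.3+[300,105],.104,*cal("top"))[:,:2]-[.608,-.244]
print(np.hypot(*P.T),np.degrees(np.arctan2(P[:,1],P[:,0]))%360)
f=np.load('pics/w6.npz');p=onz([(178,239)],.104,f['K'],f['V'])[:,:2]-A;print(np.hypot(*p.T),np.degrees(np.arctan2(p[:,1],p[:,0])))
rows([[*pol(212,.075),.25]])
```

```text
[0.11403876 0.11323008] [ 31.51494603 175.72623834]
[0.11375203] [103.82347253]
at [ 0.57559918 -0.18187765  0.05551536] r 0.0754 ang 118.0 F [-1.8  0.1  0.4] t 7.5
[-0.057  0.092 -0.196]
```

Request:
servo_tool --increments '[[[-0.005,0.004,-0.03,0,1],[-0.002,0.002,-0.05,0,1],[0,0,-0.05,0,1],[0,0.03,-0.03,0,1],[0,0.04,0,0,1]]]'

```text
clock: 8.0
ee_pos: [0.5931, -0.2525, 0.2204]
orientation: [-3.091, -0.465, -0.006]
force: [1.3, -0.7, 0.6]
grip_width: 0.004
```

Request:
servo_tool --increments '[[[0,0.03,0,0,1],[0,0.01,0,0,1],[0,0,0,0,1],[0,0,0,0,1]]]'

```text
clock: 8.4
ee_pos: [0.6068, -0.2957, 0.2214]
orientation: [-3.096, -0.459, -0.015]
force: [0.0, 0.2, -0.8]
grip_width: 0.005
```

Run:
```python
from h import *
o=bot.observe();C=wcal(o);p,d=bot.snapshot("wrist"); save('w7',p); np.savez('pics/w7.npz',p=p,d=d,K=C[0],V=C[1])
rows([[*pol(212,.075),.25]])
```

```text
at [ 0.60670884 -0.29536994  0.22129737] r 0.0471 ang 264.8 F [0.4 0.1 0.1] t 8.45
[-0.054 -0.024 -0.029]
```

View pics/w7.png

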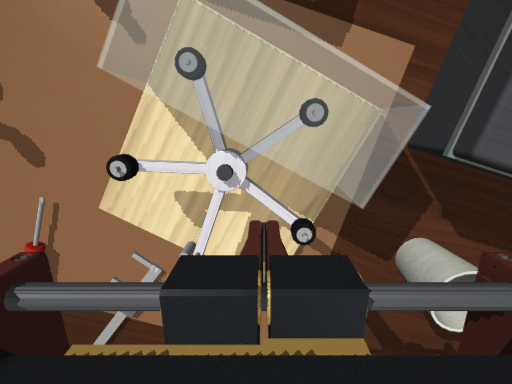

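The gripper hides the bare pin here, so I'm shifting back for a clear view.

Request:
servo_tool --increments '[[[-0.035,0,-0.015,0,1],[-0.03,0,-0.01,0,1],[0,0,0,0,1],[0,0,0,0,1]]]'

```text
clock: 8.85
ee_pos: [0.5431, -0.3064, 0.244]
orientation: [-3.088, -0.475, -0.011]
force: [0.3, -0.6, 0.1]
grip_width: 0.005
```

Run:
```python
from h import *
o=bot.observe();C=wcal(o);p,d=bot.snapshot("wrist"); save('w8',p); np.savez('pics/w8.npz',p=p,d=d,K=C[0],V=C[1])
rows([])
cv2.imwrite('pics/w8c.png',cv2.resize(p[20:255,85:345],None,fx=2.5,fy=2.5,interpolation=cv2.INTER_CUBIC))
p,d=bot.snapshot("top"); save('t8',cv2.resize(p[105:285,300:480],(600,600),interpolation=cv2.INTER_CUBIC))
```

```text
at [ 0.54311792 -0.30656272  0.24400083] r 0.0893 ang 220.5 F [0.4 0.5 0.1] t 8.9
```

View pics/w8c.png

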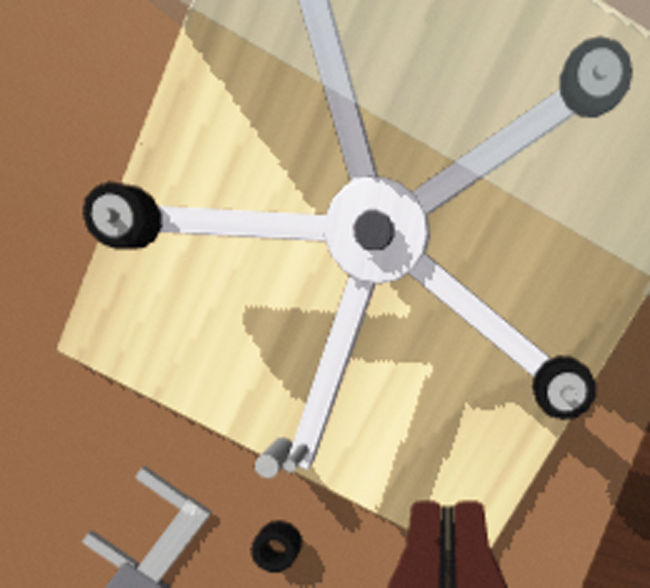

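View pics/t8.png

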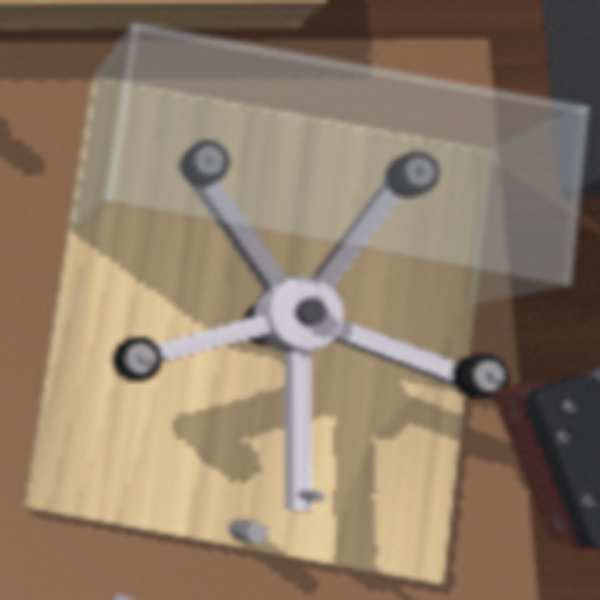

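The bare arm is just short of the post. In w8c the bare pin top is near (292,462), the post top near (266,466) and the hub near (376,230).

```bash
cat > meas.py <<'E'
from h import *
def meas(C,pins,an,post,hub):
    Q=onz(pins,.104,*C)[:,:2]; p=onz(post,.05,*C)[0,:2]; an=np.radians(an)
    f=least_squares(lambda v:(Q-v[:2]-v[3]*np.stack([np.cos(v[2]+an),np.sin(v[2]+an)],1)).ravel(),[.61,-.25,3,.115])
    print('fit c',f.x[:2],'r',f.x[3],'bare',np.degrees(f.x[2])%360,'res mm',np.round(f.fun.reshape(-1,2)*1e3,1).tolist())
    h=onz(hub,.094,*C)[0,:2]
    for c in(f.x[:2],h):
        g=lambda q:(np.hypot(*(q-c)),np.degrees(np.arctan2(*(q-c)[::-1]))%360)
        print('c',c,'post',g(p),'bare',g(Q[0]))
E
python3 - <<'E'
from meas import *
f=np.load('pics/w8.npz');C=(f['K'],f['V'])
s=lambda l:np.array(l)/2.5+[85,20]
meas(C,s([(292,463),(570,394),(600,71),(111,216)]),[0,72,144,288],s([(266,466)]),s([(376,230)]))
s=lambda l:np.array(l)*.3+[300,105]
meas(cal("top"),s([(317,495),(490,375),(420,170),(210,159),(137,357)]),[0,72,144,216,288],s([(256,534)]),s([(304,310)]))
c=bot.calibration("top")
E
```

```text
fit c [ 0.60987394 -0.24856474] r 0.11332354669574941 bare 176.43234041142193 res mm [[0.0, 0.5], [-0.2, -0.8], [-0.1, 0.6], [0.2, -0.3]]
c [ 0.60987394 -0.24856474] post (np.float64(0.14310061963178355), np.float64(168.2484097061439)) bare (np.float64(0.11332573366043842), np.float64(176.18180655025404))
c [ 0.61049117 -0.24900591] post (np.float64(0.14379509138986282), np.float64(168.1264001467388)) bare (np.float64(0.11397167131484075), np.float64(175.98117907236355))
fit c [ 0.60795622 -0.24483288] r 0.11431606234069341 bare 176.40638102939596 res mm [[0.6, -0.9], [0.1, -0.2], [-0.3, 0.1], [-0.5, -0.8], [0.2, 1.7]]
c [ 0.60795622 -0.24483288] post (np.float64(0.14279471749219697), np.float64(169.8540751866922)) bare (np.float64(0.11368597225824266), np.float64(176.85186146684217))
c [ 0.6087221  -0.24210823] post (np.float64(0.14309638707944747), np.float64(170.98205807268621)) bare (np.float64(0.11433444494085922), np.float64(178.23640270724573))
```

Run:
```python
from h import *
f=np.load('pics/w8.npz');C=(f['K'],f['V'])
p=f['p'];cv2.imwrite('pics/w8d.png',cv2.resize(p[0:265,80:400],None,fx=2.2,fy=2.2))
# board mask: pale yellow
hsv=cv2.cvtColor(p,cv2.COLOR_BGR2HSV)
s=lambda l:np.array(l)/2.5+[85,20]
a=onz(s([(58,349),(410,520)]),.012,*C); v=a[1]-a[0]; print(a,'front normal',np.degrees(np.arctan2(v[0],-v[1]))+180 if 0 else np.degrees(np.arctan2(v[0],-v[1])))
a=onz(s([(58,349),(185,20)]),.012,*C); v=a[0]-a[1]; print(a,'side dir',np.degrees(np.arctan2(v[1],v[0])))
t=lambda l:np.array(l)*.3+[300,105]
T=cal("top")
a=onz(t([(26,508),(443,584)]),.012,*T); v=a[1]-a[0]; print('top front',np.degrees(np.arctan2(v[0],-v[1])))
a=onz(t([(26,508),(72,230)]),.012,*T); v=a[0]-a[1]; print('top side',np.degrees(np.arctan2(v[1],v[0])))
a=onz(t([(443,584),(478,300)]),.012,*T); v=a[0]-a[1]; print('top side',np.degrees(np.arctan2(v[1],v[0])))
```

```text
[[ 0.48783095 -0.07712833  0.012     ]
 [ 0.44735341 -0.30759614  0.012     ]] front normal -9.961379768507806
[[ 0.48783095 -0.07712833  0.012     ]
 [ 0.68089303 -0.11485348  0.012     ]] side dir 168.94348062839492
top front -11.007659119775782
top side 168.55337592098172
top side 168.2306835396031
```

Front direction estimates: 168.3° to 169.8° from the post and 168.2° to 170.0° from the board edges, so I'll take 168.8°. The bare arm is at 176.4°, leaving about 7.6°. I'll re-enter behind the same arm, where the top camera keeps the pin and post in view.

Run:
```python
from h import *
rows([[*pol(138,.075),.244],[*pol(138,.075),.056]])
```

```text
at [ 0.54348966 -0.30669262  0.24379358] r 0.0891 ang 220.8 F [-0.3 -0.4  0.6] t 8.95
[ 0.044 -0.1    0.002]
[-0.002  0.003  0.188]
```

Request:
servo_tool --increments '[[[0.012,-0.03,0,0,1],[0.014,-0.03,0,0,1],[0.014,-0.03,0,0,1],[0.003,-0.006,0,0,1],[0,0,0,0,1]]]'

```text
clock: 9.45
ee_pos: [0.559, -0.1947, 0.243]
orientation: [-3.084, -0.483, -0.008]
force: [-0.0, -0.5, 0.5]
grip_width: 0.004
```

Run:
```python
from h import *
rows([[*pol(138,.075),.244],[*pol(138,.075),.056]])
```

```text
at [ 0.55903741 -0.19467955  0.24300042] r 0.0748 ang 134.0 F [-0.  -0.5  0.5] t 9.45
[-0.005  0.002 -0.001]
[-0.002  0.004  0.188]
```

Request:
servo_tool --increments '[[[-0.004,0.002,0.04,0,1],[-0.001,0.001,0.045,0,1],[0,0.001,0.045,0,1],[0,0,0.04,0,1],[0,0,0.012,0,1]]]'

```text
clock: 9.95
ee_pos: [0.561, -0.2026, 0.058]
orientation: [-3.091, -0.48, -0.021]
force: [-0.2, -0.7, 0.3]
grip_width: 0.007
```

Run:
```python
from h import *
rows([[*pol(121,.0754),.056],[*pol(116,.0754),.056],[*pol(110.4,.0754),.056]])
```

```text
at [ 0.56102499 -0.202577    0.05798314] r 0.0679 ang 137.4 F [-0.2 -0.7  0.3] t 9.95
[ 0.016 -0.014  0.002]
[ 0.006 -0.001  0.   ]
[ 0.007 -0.001  0.   ]
```

Request:
servo_tool --increments '[[[0.007,-0.006,0.001,0,1],[0.007,-0.006,0,0,1],[0.004,-0.002,0,0,1],[0.001,0,0,0,1],[0,0,0,0,1]]]'

```text
clock: 10.45
ee_pos: [0.5774, -0.184, 0.0606]
orientation: [-3.093, -0.478, -0.022]
force: [-2.5, -1.2, -2.3]
grip_width: 0.006
```

Run:
```python
from h import *
rows([[*pol(116,.0754),.056],[*pol(110.4,.0754),.056]])
```

```text
at [ 0.57743388 -0.18397738  0.06058184] r 0.0727 ang 117.5 F [-2.5 -1.2 -2.3] t 10.45
[ 0.001 -0.003  0.005]
[ 0.007 -0.001  0.   ]
```

Request:
servo_tool --increments '[[[0.003,-0.001,0.003,0,1],[0.002,-0.001,0.001,0,1],[0,0,0,0,1],[0,0,0,0,1]]]'

```text
clock: 10.85
ee_pos: [0.5822, -0.1819, 0.0584]
orientation: [-3.096, -0.476, -0.025]
force: [-2.2, -0.2, -0.3]
grip_width: 0.004
```

Run:
```python
from h import *
rows([[*pol(110.4,.0754),.056]])
p,d=bot.snapshot("top"); save('t9',cv2.resize(p[105:285,300:480],(600,600),interpolation=cv2.INTER_CUBIC))
```

```text
at [ 0.58222616 -0.18188462  0.05837931] r 0.0726 ang 113.4 F [-2.2 -0.2 -0.3] t 10.85
[ 0.004 -0.003  0.002]
```

View pics/t9.png

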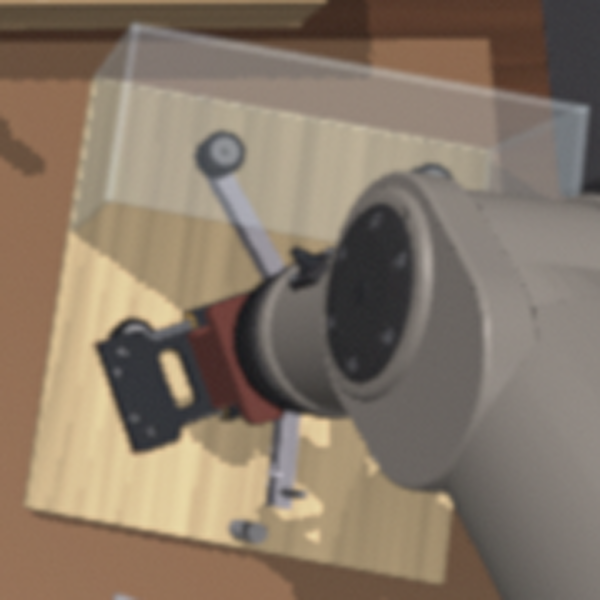

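The bare pin has moved to about (297,492), with the tyre at (224,151).

Run:
```python
from h import *
P=onz(np.array([(224,151),(298,492)])*.3+[300,105],.104,*cal("top"))[:,:2]-[.608,-.2448]
print(np.hypot(*P.T),np.degrees(np.arctan2(P[:,1],P[:,0]))%360)
P=onz(np.array([(210,159),(317,495)])*.3+[300,105],.104,*cal("top"))[:,:2]-[.608,-.2448]
print(np.hypot(*P.T),np.degrees(np.arctan2(P[:,1],P[:,0]))%360)
rows([])
```

```text
[0.11330369 0.11299646] [ 26.92567014 170.96404732]
[0.11340303 0.11372788] [ 32.22991955 176.86961151]
at [ 0.5822117  -0.18189236  0.05838912] r 0.0726 ang 113.4 F [-1.3  0.1 -0. ] t 10.9
```

Request:
servo_tool --increments '[[[0.002,0,0,0,1],[0,0,0,0,1],[0,0,0,0,1]]]'

```text
clock: 11.2
ee_pos: [0.5841, -0.1814, 0.0583]
orientation: [-3.096, -0.476, -0.025]
force: [-2.2, 0.4, -0.1]
grip_width: -0.002
```

Request:
servo_tool --increments '[[[-0.006,0.005,-0.02,0,1],[-0.003,0.003,-0.05,0,1],[0,0,-0.05,0,1],[-0.01,0.03,-0.045,0,1],[-0.014,0.04,-0.02,0,1]]]'

```text
clock: 11.7
ee_pos: [0.5767, -0.2566, 0.2413]
orientation: [-3.086, -0.498, -0.027]
force: [1.1, -0.7, -0.7]
grip_width: 0.004
```

Request:
servo_tool --increments '[[[-0.02,0.025,0,0,1],[-0.015,0.01,0,0,1],[0,0,0,0,1],[0,0,0,0,1]]]'

```text
clock: 12.1
ee_pos: [0.5579, -0.3091, 0.2474]
orientation: [-3.097, -0.49, -0.048]
force: [0.3, 0.1, -1.0]
grip_width: 0.006
```

Run:
```python
from h import *
o=bot.observe();C=wcal(o);p,d=bot.snapshot("wrist"); save('w10',p); np.savez('pics/w10.npz',p=p,d=d,K=C[0],V=C[1])
rows([])
cv2.imwrite('pics/w10c.png',cv2.resize(p[20:255,85:345],None,fx=2.5,fy=2.5,interpolation=cv2.INTER_CUBIC))
p,d=bot.snapshot("top"); save('t10',cv2.resize(p[105:285,300:480],(600,600),interpolation=cv2.INTER_CUBIC))
```

```text
at [ 0.55789556 -0.30901376  0.24728662] r 0.0805 ang 228.7 F [-0.1  0.1  0.3] t 12.15
```

View pics/w10c.png

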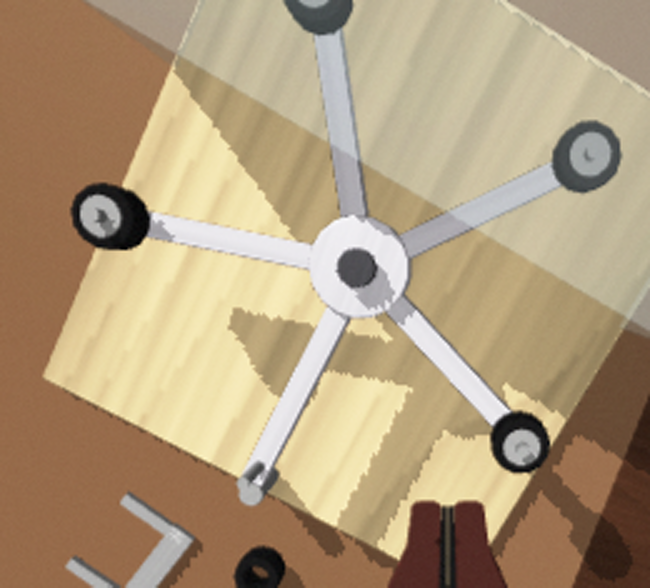

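View pics/t10.png

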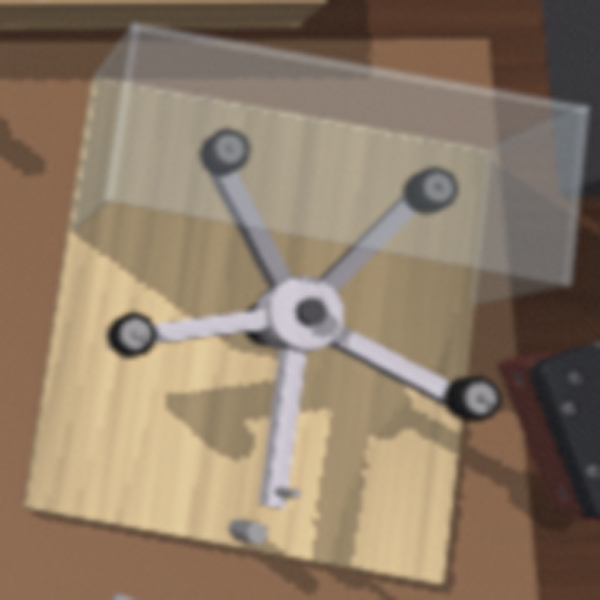

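Both clear views show the bare arm nearly at the post. I'll zoom in on the pin and post.

Run:
```python
from h import *
p=np.load('pics/w10.npz')['p']
cv2.imwrite('pics/w10z.png',cv2.resize(p[190:230,165:225],None,fx=12,fy=12,interpolation=cv2.INTER_CUBIC))
```

```text
(no output)
```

View pics/w10z.png

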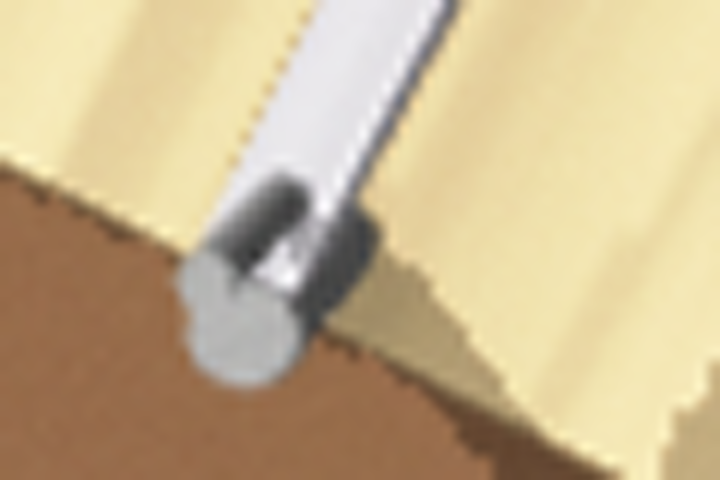

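Run:
```python
from meas import *
f=np.load('pics/w10.npz');C=(f['K'],f['V'])
s=lambda l:np.array(l)/2.5+[85,20]
meas(C,np.vstack([[(182.5,213.5)],s([(523,450),(589,154),(98,216)])]),[0,72,144,288],[(185.5,217.7)],s([(359,266)]))
s=lambda l:np.array(l)*.3+[300,105]
meas(cal("top"),s([(292,492),(481,399),(437,187),(230,149),(132,333)]),[0,72,144,216,288],s([(256,534)]),s([(304,310)]))
```

```text
fit c [ 0.6094109  -0.24802987] r 0.11364971576429772 bare 168.780485270498 res mm [[-1.0, 0.3], [0.3, -0.5], [-0.1, 0.8], [0.9, -0.6]]
c [ 0.6094109  -0.24802987] post (np.float64(0.14237041491141714), np.float64(168.77791711288944)) bare (np.float64(0.11473557730688423), np.float64(168.7249438485818))
c [ 0.61122456 -0.24890055] post (np.float64(0.14431972092983195), np.float64(168.5789878218453)) bare (np.float64(0.1166855440468191), np.float64(168.47978732701304))
fit c [ 0.60745215 -0.24454006] r 0.11389329772208821 bare 168.77131924824852 res mm [[0.7, -1.0], [-0.6, -0.5], [-0.1, 0.6], [-0.6, -0.6], [0.5, 1.5]]
c [ 0.60745215 -0.24454006] post (np.float64(0.1422470897119452), np.float64(169.93440789433578)) bare (np.float64(0.11299366895807236), np.float64(169.20394904959073))
c [ 0.6087221  -0.24210823] post (np.float64(0.14309638707944747), np.float64(170.98205807268621)) bare (np.float64(0.11381593722321716), np.float64(170.52635321385614))
```

Bare arm and post agree to within about 0.1° by wrist and 0.5° to 1.2° by top. One last check that the small stand is unmoved, then I'll hand in.

Run:
```python
from h import *
p,d=bot.snapshot("top"); q=np.load('pics/top0.npz')['p']
r=np.s_[150:250,130:240]; print('small stand mean/max diff',cv2.absdiff(p[r],q[r]).mean(),cv2.absdiff(p[r],q[r]).max())
o=bot.observe(); print(o['clock'],o['ee_pos'],o['force'],np.abs(o['qd']).max())
bot.finish_job()
```

```text
small stand mean/max diff 0.631969696969697 4
12.25 [ 0.55797175 -0.3081151   0.24689058] [ 0.00905088 -0.69281596 -0.01525126] 0.005046871434300404
the job is handed in; nothing more can be done
```

I turned the five-armed wheel about 203° clockwise until the bare arm pointed at the post, and handed the job in at 12.25 s. It took two long pushes on tyre-carrying arms and a short final push, all with the shut fingers in the open front half.

- **Final angle, wrist camera:** the bare arm lies at 168.8° and the post at 168.6° to 168.8°, measured anticlockwise from the world x axis.
- **Final angle, top camera:** the bare arm lies at 168.8° to 170.5° and the post at 169.9° to 171.0°. The two differ by 0.5° to 1.2°, depending on which axis estimate I use, with the arm slightly clockwise of the post.
- **Camera disagreement:** the cameras place the wheel's axis several millimetres apart (about 4 mm between top and wrist, up to 9 mm between top and side). Triangulated heights also came out mostly 3 to 12 mm below the stated ones. I therefore compared the arm with the post within each view.
- **Small stand:** the last top picture shows no change there from the first one.
- **Forces and clearance:** the force readings while pushing stayed at about 5 N or less. The gripper ended clear of the stand, fingertips at 0.247 m, with nothing touching it.

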